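Move a sanded pail from the finishing stand into the drying rack

ROBOT

A 7-joint arm with a two-finger parallel gripper is mounted at the origin on the work surface. World frame = base frame: x ahead of the robot, y to its left, z up, the work surface at z = 0. Lengths are in m, angles in rad, forces in N, time in s.
With the tool pointing down it reaches from about 0.425 to 0.925 m from the base axis. Payload 6.8 kg.
Tool frame: the origin (TCP) lies on the centre line of the jaws, within the pads' length; the fingertips stand 14 mm ahead of it and the grasp point (between the pads) lies 5 mm behind it (r.nose_length is the distance from the TCP to the fingertips, in m); z points along the fingers, y is the direction in which the jaws open and shut (so a half turn about z gives the same grasp; the last joint's range is limited). The gripper opens to 85 mm and grips with 20 to 120 N. Pads are 22 mm wide; open, the fingers measure 114 mm over their backs; the gripper's body (76 mm by 85 mm) begins 54 mm behind the grasp point. The pads swing forward as they close: fully open they stand 13 mm farther back than shut.
Start: joints at [1.046, 0.477, 0.022, 1.555, -0.011, 1.109, -0.083], TCP at [0.273, -0.617, 0.245] pointing down, gripper open.
Joint ranges: [-2.96, 2.96], [-0.34, 2.1], [-1.41, 1.46], [0.24, 2.44], [-1.37, 4.51], [0.17, 1.92], [-2.96, 2.96]. Speed limits (rad/s): [2.39, 2.39, 3.14, 3.14, 3.14, 3.14, 3.14].

INTERFACE

Orientations are given as a rotation vector (axis times angle).
In Python, from bench import r, imaging, look_for, outline_of gives the robot as it stands. The module is installed in compiled form; this text tells all that it offers.
- The arm moves only by the tool carry_out, never from a script. Its arguments are lists of equal length, an entry for each row: "offset": the shift along the tool's x, y, z as a fraction of full scale, a list of three; "turn": the turn, a rotation vector about the tool's x, y, z as a fraction of full scale, a list of three. A call has 1 to 8 rows; each row is the pose to reach, as a shift and turn from the pose commanded when the call began, along the tool's axes at that moment; what a row does not reach only later rows make up. Full scale, the value 1, is 0.5 m for a shift and 1.5 rad for a turn. A row lasts 1/10 s, in which the tool goes at most 50 mm and 8.59 degrees, less where a joint would pass 70% of its speed; a pose out of reach is approached as far as the arm can. A call with a number of a shift or a turn outside -1 to 1 is refused whole. A call with a gripper value outside its range is refused whole. "hand" is the closure, from 0 (fully open) to 1 (shut), set as the call begins (left out, the last holds). The fingers move at their own pace and stop on an object; "force" is the grip in N (left out, the last holds). Time passes only in rows, so rows that repeat a pose let the fingers close. It gives the time, the measured TCP pose, the force and the opening at its end, in the units of the state.
- r.get_obs(): the state, without advancing time (a new reading comes with each control period).
- imaging.grab_frame(name): name is "scene" or "side" or "wrist"; returns a dict with "pixels" (400x640x3 uint8, red, green, blue), "fx", "fy", "cx", "cy" (pixels), "R" (3x3) and "t" (3): a world point X has camera coordinates R X + t. Camera axes: x right, y down, z forward; pixel columns grow to the right and rows downward; lengths in m; the calibration is good to about 2 mm. A picture is of the moment at which its call begins. There is no depth.
- r.hand_in(): hands the job in, once; it reports no verdict.
Trained networks look in the newest picture that a camera, given by its name, has taken for a name from the list of things; names that differ only in an ending like _2 or _b are one class to them, and where a whole thing is asked for, a point or a joint stands for the part that bears it (a point fixed in the world has none). Each returns a list of dicts, best first, with "score" (0 to 1); they miss things now and then, are a little off and sometimes report something else, mostly with a low value. They report only what shows in the picture. A call takes as long as a camera call. They do not tell look-alikes from the thing itself.
- look_for(query, camera): "xyz" ([x, y, z] in m, in the coordinates of the camera as it stood for that picture, good to about 4 mm: the middle of the surface that is visible of it).
- outline_of(query, camera): "region" (400x640 bool, what is visible of it).
The state is a dict: "clock": time; "joints": joint angles; "qvel": joint speeds; "tau": joint torques, N m; "tcp_pos": TCP position; "orientation": TCP orientation; "contact_force": force on the tool from outside, world axes, zero at the start; "moment": the same for the moment, N m; "grip_width": finger opening in m.
Only numpy, scipy, OpenCV 4.12 (cv2) and the standard library are available. Lean on these libraries where they do the work, as an engineer would, in place of code of your own. Each camera call takes 0.05 s, during which the arm holds its last target. There are 200 camera calls.

TASK

Swing the red hold-down arm on the finishing stand fully aside, then lift the wooden pail by its crossbar straight up off the stand and set it down, without dropping or tipping it, on the front part of the drying rack in the empty bay, the one marked by the green dome. Let go and slide the pail back under the lamp bar until it rests against the metal stop rail, standing upright in line with the green dome. Leave the finished pail in the other bay where it is, do not knock over the oil bottle, and leave the hold-down arm swung aside.

Things in the scene. Friction and masses are not known exactly. Their poses are not given: they have to be found in the camera images.
- stand: Fixed round grey pedestal. Origin on the table on its axis, z up. Flat top disc, 160 mm across, 70 mm above the table; around the pail stand six studs 8 mm tall, 8 mm thick, on a circle of 74 mm radius: lift the pail straight up 15 mm or more to clear them. The hold-down's steel post (18 mm thick) rises at (0, -100 mm) in the stand's frame to 186 mm above the table.
- hold_down (a joint): Red flat arm, 22 mm wide, turning about the vertical post on the stand. At 0 it reaches from the post 56 mm along the stand's +y, over the pail's rim, and blocks lifting; starts at 0 to 0.25. Grows counter-clockwise seen from above to a stop at 1.5 rad (fully aside; clear of the pail from 1.0). Friction 0.06 N m, stays where left. 186 to 196 mm above the table.
- peg (a point): Centre of the top of the upright black peg (18 mm thick, top 251, foot 196 mm above the table) on the arm's outer end, 55 mm from the pivot on the side away from the pail: at (0, -155 mm) in the stand's frame when the joint is 0. Pushing it away from the robot (the stand's +x) and round swings the arm aside; at 1.5 rad it is at (55, -104 mm).
- pail: Loose open wooden pail with brown bands, straight round sides 130 mm across, 110 mm tall to the rim, wall 8 mm, 0.4 to 0.65 kg. Origin at the centre of its underside, z up. Two long staves (30 mm wide, 8 mm thick) at its +x and -x sides rise to 180 mm and carry the crossbar. Starts on the stand. Sliding it on the rack takes about 3 to 9 N; the rail is rigid.
- crossbar: The pail's handle: darker wooden bar fixed to the pail, 114 mm long along its x (the pail's x), 22 mm wide in y (pinch here) and 20 mm high. Origin in the middle of the bar, 165 mm above the pail's underside; 45 mm free between rim and bar.
- rack: Fixed; origin on the table, x to the back, z up; mm in its frame. White floor 20 high, x -230 to 85, y -220 to 220. Stop rail: front face x 65, top 50 high. Lamp bar across both bays: x -20 to 30, underside 228 and top 270 high, on posts (30 x 16) at x 0, y +-208. Bay middles y -95 and 95. A pail touching the rail has its centre at x 0. Set a pail down from above with its centre at x -105 to -150.
- green_dome: Fixed green domed marker, 36 mm across, 22 mm tall, on the lamp bar over the empty bay. Origin at its underside's centre, exactly above where the pail's centre must be when home; axes parallel to the rack's.
- finished_pail: Loose finished pail of the same shape and size (handle included) with copper-coloured bands, standing home in the other bay. Leave it alone. Origin at the centre of its underside.
- oil_bottle: Loose amber bottle, 60 mm across, 150 mm tall, standing upright on the table behind the stand. Origin at the centre of its underside, z up.
There are look-alikes about, which are no part of the job. Leave any purple look-alike of the stand alone.

How it is judged:
On the way, in this order (a step that is already met when the one before it is completed fails the run):
1. the hold-down arm is swung aside (past 1.2 rad) while the pail still stands on the stand (value of joint hold_down above 1.2 rad and z of pail in the frame of stand below 0.08 m), for 0.1 s.
2. the pail is lifted at least 20 mm off the stand, held by its crossbar (z of pail in the frame of stand above 0.09 m and contact force between the fingers and crossbar above 0.5 N and not (contact force between pail and stand above 0.1 N)), for 0.1 s.
3. the pail is set down on the rack floor in the empty bay, in front of the lamp bar, with the fingers still on its crossbar (not dropped) (z of pail in the frame of rack below 0.025 m and x of pail in the frame of green_dome between -0.23 and -0.05 m and y of pail in the frame of green_dome between -0.06 and 0.06 m and contact force between the fingers and crossbar above 0.2 N and contact force between pail and rack above 0.2 N).
4. the pail stands in front of the lamp bar, let go (z of pail in the frame of rack below 0.025 m and angle between pail's own z axis and vertical below 0.06 rad and x of pail in the frame of green_dome below -0.03 m and not (contact force between the fingers and pail above 0.05 N)), for 0.1 s.
At the end, for the whole second after the job is handed in: The pail stands upright (within 0.05 rad) and at rest on the rack floor in the bay of the green dome, within 8 mm of touching the stop rail and within 30 mm sideways of the dome; the hold-down arm is beyond 1.2 rad; the finished pail is within 15 mm of where it stood and the oil bottle is upright (x of pail in the frame of green_dome between -0.008 and 0.008 m and y of pail in the frame of green_dome between -0.03 and 0.03 m and z of pail in the frame of rack below 0.024 m and angle between pail's own z axis and vertical below 0.05 rad and linear speed of pail below 0.01 m/s and value of joint hold_down above 1.2 rad and distance of finished_pail from where it was at the start of the episode below 0.015 m and angle between oil_bottle's own z axis and vertical below 0.3 rad).
It fails at once if the pail is tipped by more than 0.5 rad (angle between pail's own z axis and vertical above 0.5 rad).
It fails at once if the finished pail is shifted by more than 15 mm (distance of finished_pail from where it was at the start of the episode above 0.015 m).
It fails at once if the oil bottle is knocked over (angle between oil_bottle's own z axis and vertical above 0.5 rad).
It also fails if it takes over 67 s, if anything falls off the work surface, if the arm or the gripper's body presses on something with over 40 N, if the wrist force passes 120 N, or if a joint passes its speed limit or range.

## Working session

There is one attempt and no reset: what is moved stays moved. The work goes in short steps, Python scripts to look and compute and a tool call to move; the robot and the scene stay as the last step left them, time stands still between calls to the robot, and variables do not carry over. Pictures are saved under pics/ and viewed, about 8 in all and at most 12, crops included, and the job is handed in when it is done.

Besides the shell and the picture viewer there is one more tool, called after "Call:" as name(argument=value, ...) on one line, values as JSON. carry_out: Moves the arm, as the interface text tells. Shift numbers are shares of 0.5 m and turn numbers shares of 1.5 rad, none past 1 either way. Its arguments: {"type":"object","properties":{"offset":{"type":"array","items":{"type":"array","items":{"type":"number","minimum":-1,"maximum":1}}},"turn":{"type":"array","items":{"type":"array","items":{"type":"number","minimum":-1,"maximum":1}}},"hand":{"type":"number"},"force":{"type":"number"}},"required":["offset","turn"]}

```bash
mkdir -p pics; cat > h.py <<'E'
import numpy as np, cv2
from bench import r, imaging, look_for, outline_of
def grab(c): return imaging.grab_frame(c)
def w(f,p): return f['R'].T@(np.array(p)-f['t'])
def pix(f,X):
    c=f['R']@np.array(X)+f['t']; return np.array([f['fx']*c[0]/c[2]+f['cx'],f['fy']*c[1]/c[2]+f['cy']])
def ray(f,u,v,z):
    "world point at height z seen at pixel"
    d=f['R'].T@np.array([(u-f['cx'])/f['fx'],(v-f['cy'])/f['fy'],1]); o=-f['R'].T@f['t']
    return o+d*(z-o[2])/d[2]
E
python3 - <<'E'
from h import *
o=r.get_obs(); print(o['clock'],o['tcp_pos'],o['orientation'],r.nose_length)
ims=[]
for c in ['scene','side']:
    f=grab(c); cv2.imwrite(f'pics/{c}0.png',f['pixels'][:,:,::-1])
    print(c,-f['R'].T@f['t'])
    for n in ['stand','hold_down','peg','pail','crossbar','rack','green_dome','finished_pail','oil_bottle']:
        for d in look_for(n,c)[:3]:
            p=w(f,d['xyz']); print(n,round(d['score'],2),p.round(3),pix(f,p).round())
E
```

```text
0.0 [ 0.27298968 -0.61669187  0.24432651] [-3.07186967e+00 -6.49615221e-01  8.32526358e-04] 0.014
scene [ 0.98191902 -0.77667603  0.95473351]
stand 0.7 [ 0.531 -0.327  0.07 ] [286. 302.]
stand 0.7 [ 0.192 -0.296  0.072] [204. 238.]
hold_down 0.65 [ 0.523 -0.378  0.2  ] [265. 281.]
hold_down 0.64 [ 0.191 -0.389  0.195] [167. 226.]
peg 0.74 [ 0.188 -0.39   0.195] [166. 226.]
peg 0.67 [ 0.528 -0.377  0.191] [267. 285.]
pail 0.71 [ 0.519 -0.268  0.142] [295. 267.]
crossbar 0.71 [ 0.516 -0.266  0.243] [292. 238.]
rack 0.86 [0.623 0.05  0.021] [389. 242.]
rack 0.36 [ 0.527 -0.379  0.195] [266. 284.]
green_dome 0.74 [0.648 0.212 0.094] [423. 199.]
green_dome 0.49 [0.644 0.038 0.285] [403. 178.]
finished_pail 0.69 [0.648 0.212 0.094] [423. 199.]
oil_bottle 0.57 [ 0.735 -0.197  0.091] [382. 302.]
side [0.08040936 0.55230412 0.77647657]
stand 0.93 [ 0.487 -0.229  0.012] [345. 204.]
stand 0.65 [ 0.166 -0.251  0.071] [461. 227.]
hold_down 0.61 [ 0.18  -0.389  0.198] [483. 158.]
hold_down 0.46 [ 0.529 -0.408  0.206] [366. 116.]
peg 0.62 [ 0.527 -0.406  0.208] [366. 116.]
peg 0.57 [ 0.179 -0.388  0.2  ] [484. 157.]
peg 0.57 [0.579 0.17  0.021] [228. 280.]
pail 0.83 [ 0.496 -0.246  0.154] [348. 161.]
crossbar 0.84 [ 0.504 -0.259  0.245] [349. 128.]
rack 0.85 [0.577 0.17  0.018] [229. 282.]
rack 0.15 [ 0.499 -0.245  0.155] [347. 160.]
green_dome 0.68 [0.631 0.05  0.279] [231. 159.]
finished_pail 0.72 [0.587 0.24  0.094] [198. 279.]
oil_bottle 0.64 [ 0.704 -0.181  0.078] [275. 170.]
```

View pics/scene0.png

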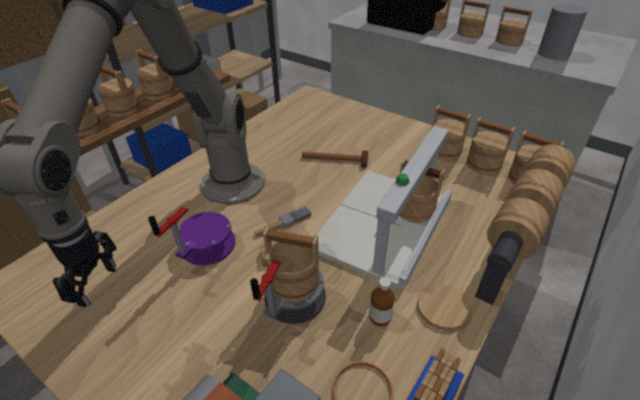

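View pics/side0.png

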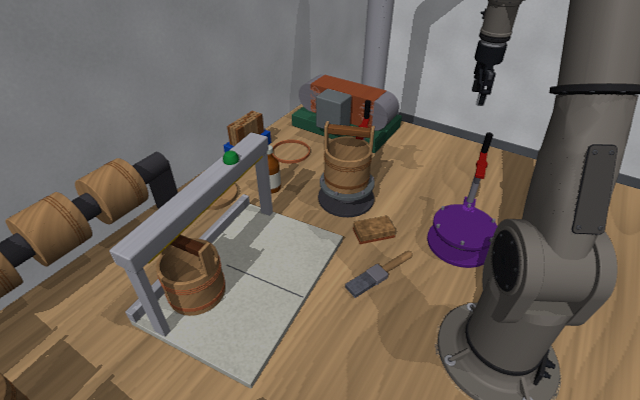

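```bash
python3 - <<'E'
from h import *
F={c:grab(c) for c in ['scene','side']}
def cen(n,z,c):
    for d in outline_of(n,c)[:2]:
        m=d['region']; v,u=np.nonzero(m)
        P=np.array([ray(F[c],a,b,z) for a,b in zip(u,v)])[:,:2]
        mu=P.mean(0); e,V=np.linalg.eigh(np.cov((P-mu).T)); ax=V[:,1]
        s=(P-mu)@ax
        print(n,c,round(d['score'],2),len(u),mu.round(4),'yaw',np.arctan2(ax[1],ax[0]).round(3),'span',s.min().round(3),s.max().round(3),'mid',(mu+ax*(s.min()+s.max())/2).round(4),'bbox',u.min(),u.max(),v.min(),v.max())
for c in F:
    for n,z in [('crossbar',.237),('green_dome',.28),('hold_down',.196),('peg',.225),('oil_bottle',.08)]: cen(n,z,c)
for c,pts in {'side':[(343,237),(250,383)],'scene':[(318,262),(370,172)]}.items():
    for p in pts: print(c,p,ray(F[c],*p,.02).round(3))
def crop(c,x,y,W,H,k): return cv2.resize(F[c]['pixels'][y:y+H,x:x+W],None,fx=k,fy=k,interpolation=cv2.INTER_CUBIC)
a=crop('scene',240,215,100,110,4);b=crop('side',315,90,90,110,4)
cv2.imwrite('pics/c1.png',np.hstack([a,b])[:,:,::-1])
a=crop('scene',310,120,150,170,2.6);b=crop('side',110,125,250,265,1.6)
h=min(a.shape[0],b.shape[0]); cv2.imwrite('pics/c2.png',np.hstack([a[:h],b[:h]])[:,:,::-1])
E
```

```text
crossbar scene 0.72 547 [ 0.5092 -0.2635] yaw -2.803 span -0.056 0.06 mid [ 0.507  -0.2643] bbox 268 313 229 247
green_dome scene 0.57 162 [0.6427 0.0374] yaw 2.01 span -0.03 0.03 mid [0.6425 0.0378] bbox 396 409 173 187
hold_down scene 0.95 491 [ 0.517  -0.3739] yaw 1.799 span -0.053 0.063 mid [ 0.5158 -0.3689] bbox 251 279 260 299
hold_down scene 0.79 462 [ 0.175  -0.3754] yaw 1.556 span -0.053 0.066 mid [ 0.1751 -0.3684] bbox 149 188 206 236
peg scene 0.86 444 [ 0.2053 -0.3945] yaw 1.522 span -0.046 0.065 mid [ 0.2058 -0.385 ] bbox 148 188 207 236
peg scene 0.84 486 [ 0.5355 -0.3901] yaw 1.779 span -0.05 0.063 mid [ 0.5342 -0.3839] bbox 250 280 260 299
oil_bottle scene 0.68 949 [ 0.7333 -0.1954] yaw 1.961 span -0.066 0.085 mid [ 0.7297 -0.1866] bbox 369 394 277 326
crossbar side 0.92 447 [ 0.5058 -0.2645] yaw -2.778 span -0.059 0.056 mid [ 0.5071 -0.264 ] bbox 328 371 124 137
green_dome side 0.73 198 [0.6365 0.045 ] yaw 2.436 span -0.03 0.027 mid [0.6375 0.0442] bbox 223 239 150 164
hold_down side 0.73 387 [ 0.1818 -0.3954] yaw 1.721 span -0.133 0.097 mid [ 0.1844 -0.413 ] bbox 475 492 133 178
hold_down side 0.49 127 [ 0.5464 -0.4481] yaw 1.977 span -0.076 0.079 mid [ 0.5457 -0.4466] bbox 362 370 101 125
peg side 0.73 143 [ 0.5143 -0.3783] yaw 1.975 span -0.087 0.064 mid [ 0.519  -0.3891] bbox 361 369 102 127
peg side 0.56 441 [ 0.1773 -0.3556] yaw 1.719 span -0.128 0.101 mid [ 0.1794 -0.3693] bbox 475 493 131 178
oil_bottle side 0.79 350 [ 0.7008 -0.1742] yaw 2.301 span -0.123 0.093 mid [ 0.7109 -0.1855] bbox 269 280 149 191
oil_bottle side 0.5 173 [ 0.6326 -0.6306] yaw 1.96 span -0.118 0.165 mid [ 0.6236 -0.6087] bbox 358 370 100 138
side (343, 237) [ 0.422 -0.102  0.02 ]
side (250, 383) [0.378 0.328 0.02 ]
scene (318, 262) [ 0.493 -0.138  0.02 ]
scene (370, 172) [0.392 0.324 0.02 ]
```

View pics/c1.png

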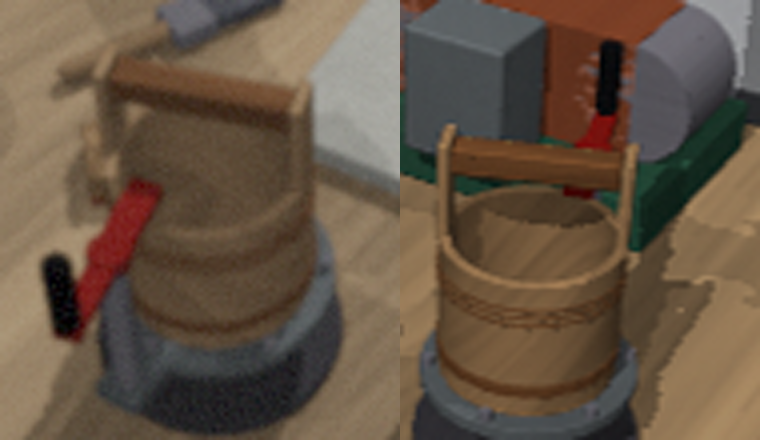

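View pics/c2.png

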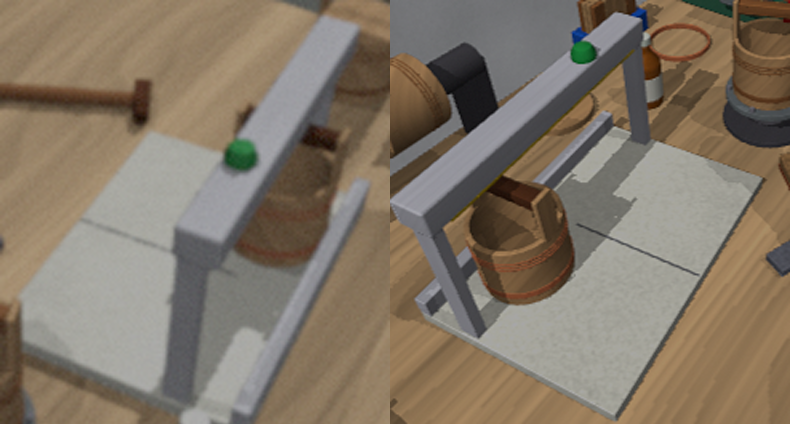

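```bash
python3 - <<'E'
from h import *
F={c:grab(c) for c in ['scene','side']}
for c,n,u,v,z in [('scene','pegtop',253.7,280.5,.251),('side','pegtop',368,101.5,.251),('scene','tip',276.7,261.5,.196),('side','tip',359.5,137,.196),('scene','post',284-240+240-14,0,0),
 ('scene','fr',318,252,.02),('scene','fl',368.5,172,.02),('side','fr',343,237,.02),('side','fl',250,384,.02),
 ('scene','domebase',402.5,185,.27+.003),('side','dometop',231,150.5,.292)]:
    print(c,n,ray(F[c],u,v,z).round(4))
from scipy.spatial.transform import Rotation as R
o=r.get_obs(); print(R.from_rotvec(o['orientation']).as_matrix().round(3))
for th in np.arange(0,.6,.1):  # disc projection check
    pass
f=F['scene']
for X in [(.507,-.264,.07),(.507,-.264,.235)]: print(pix(f,X),pix(F['side'],X))
E
```

```text
scene pegtop [ 0.5333 -0.4165  0.251 ]
side pegtop [ 0.5288 -0.4129  0.251 ]
scene tip [ 0.5041 -0.3146  0.196 ]
side tip [ 0.4968 -0.3092  0.196 ]
scene post [-1.4172  1.8204  0.    ]
scene fr [ 0.4699 -0.1069  0.02  ]
scene fl [0.3874 0.3208 0.02  ]
side fr [ 0.4221 -0.1024  0.02  ]
side fl [0.3767 0.3299 0.02  ]
scene domebase [0.6493 0.0265 0.273 ]
side dometop [0.6405 0.0368 0.292 ]
[[ 0.914  0.405  0.   ]
 [ 0.405 -0.914 -0.   ]
 [ 0.     0.    -1.   ]]
[293.86002281 281.42853319] [346.14645115 180.11996775]
[290.09302459 238.12924724] [349.01870373 130.78488469]
```

```bash
cat >> h.py <<'E'
from scipy.spatial.transform import Rotation as Rot
def plan(P,Rs=None):
    "world TCP targets (and world rotations) -> offset/turn fractions from current pose"
    o=r.get_obs(); R0=Rot.from_rotvec(o['orientation'])
    for i,p in enumerate(P):
        d=R0.inv().apply(np.array(p)-o['tcp_pos'])/.5
        t=(R0.inv()*Rs[i]).as_rotvec()/1.5 if Rs else np.zeros(3)
        print(d.round(3).tolist(),t.round(3).tolist())
def down(yaw): return Rot.from_matrix(np.array([[np.cos(yaw),np.sin(yaw),0],[np.sin(yaw),-np.cos(yaw),0],[0,0,-1]]).astype(float))
def st(): 
    o=r.get_obs(); print(round(o['clock'],2),o['tcp_pos'].round(4),Rot.from_rotvec(o['orientation']).as_matrix().round(3).tolist(),np.round(o['contact_force'],2),round(o['grip_width'],4),np.round(o['joints'],2))
E
python3 - <<'E'
from h import *
plan([(.488,-.419,.222)])
E
```

```text
[0.553, -0.189, 0.047] [0.0, 0.0, 0.0]
```

Call:
carry_out(offset=[[0.553,-0.189,0.045],[0.553,-0.189,0.045],[0.553,-0.189,0.045],[0.553,-0.189,0.045],[0.553,-0.189,0.045],[0.553,-0.189,0.045],[0.553,-0.189,0.045],[0.553,-0.189,0.045]], turn=[[0,0,0],[0,0,0],[0,0,0],[0,0,0],[0,0,0],[0,0,0],[0,0,0],[0,0,0]], hand=1, force=40)

```text
clock: 2.5
tcp_pos: [0.4888, -0.4178, 0.2227]
orientation: [-3.072, -0.655, 0.0]
contact_force: [-0.2, -0.9, -0.5]
grip_width: -0.0003
```

```bash
python3 - <<'E'
from h import *
st()
P=np.array([.515,-.362])
plan([(*(P+.059*np.array([np.cos(a),np.sin(a)])),.222) for a in np.linspace(-1.8,-.42,8)])
f=grab('scene');g=grab('side')
a=cv2.resize(f['pixels'][190:320,220:350],None,fx=3,fy=3,interpolation=3);b=cv2.resize(g['pixels'][40:170,300:430],None,fx=3,fy=3,interpolation=3)
cv2.imwrite('pics/c3.png',np.hstack([a,b])[:,:,::-1])
E
```

```text
2.5 [ 0.4888 -0.4178  0.2227] [[0.913, 0.408, -0.0], [0.408, -0.913, 0.0], [-0.0, -0.0, -1.0]] [-0.24 -0.86 -0.46] -0.0003 [ 0.65  0.45 -0.06  1.66  0.03  1.04 -0.56]
[0.022, 0.014, 0.001] [0.0, 0.0, 0.0]
[0.042, 0.026, 0.001] [0.0, 0.0, 0.0]
[0.064, 0.034, 0.001] [0.0, 0.0, 0.0]
[0.086, 0.037, 0.001] [0.0, 0.0, 0.0]
[0.11, 0.036, 0.001] [0.0, 0.0, 0.0]
[0.132, 0.031, 0.001] [0.0, 0.0, 0.0]
[0.153, 0.021, 0.001] [0.0, 0.0, 0.0]
[0.172, 0.007, 0.001] [0.0, 0.0, 0.0]
```

View pics/c3.png

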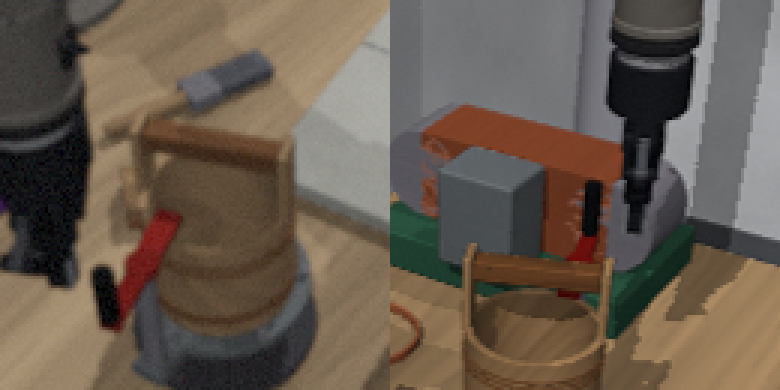

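The closed fingers (scene crop ~(65,275)) stand on the robot's side of the peg (~(105,295)), at a suitable height. Next I swing the arm.

Call:
carry_out(offset=[[0.022,0.014,0],[0.042,0.026,0],[0.064,0.034,0],[0.086,0.037,0],[0.11,0.036,0],[0.132,0.031,0],[0.153,0.021,0],[0.172,0.007,0]], turn=[[0,0,0],[0,0,0],[0,0,0],[0,0,0],[0,0,0],[0,0,0],[0,0,0],[0,0,0]])

```text
clock: 3.4
tcp_pos: [0.5651, -0.3868, 0.222]
orientation: [-3.071, -0.649, 0.011]
contact_force: [-21.1, 0.5, 8.5]
grip_width: -0.0003
```

```bash
python3 - <<'E'
from h import *
st()
P=np.array([.515,-.362])
plan([(*(P+.059*np.array([np.cos(a),np.sin(a)])),.222) for a in [-.42,-.3]])
f=grab('scene');g=grab('side')
for c,F in (('scene',f),('side',g)):
    for n in ('peg','hold_down'):
        for d in look_for(n,c)[:3]: print(c,n,round(d['score'],2),w(F,d['xyz']).round(3))
a=cv2.resize(f['pixels'][190:320,220:350],None,fx=3,fy=3,interpolation=3);b=cv2.resize(g['pixels'][40:170,300:430],None,fx=3,fy=3,interpolation=3)
cv2.imwrite('pics/c4.png',np.hstack([a,b])[:,:,::-1])
E
```

```text
3.4 [ 0.5651 -0.3868  0.222 ] [[0.915, 0.404, -0.007], [0.404, -0.915, 0.001], [-0.006, -0.004, -1.0]] [-21.12   0.52   8.48] -0.0003 [ 0.55  0.52 -0.06  1.54  0.04  1.09 -0.68]
[0.007, 0.002, 0.0] [0.0, 0.0, 0.0]
[0.017, -0.008, 0.0] [0.0, 0.0, 0.0]
scene peg 0.81 [ 0.568 -0.367  0.195]
scene peg 0.59 [ 0.187 -0.389  0.195]
scene hold_down 0.93 [ 0.189 -0.388  0.197]
scene hold_down 0.74 [ 0.565 -0.365  0.199]
side peg 0.93 [ 0.181 -0.391  0.196]
side peg 0.68 [ 0.562 -0.36   0.2  ]
side hold_down 0.86 [ 0.182 -0.387  0.199]
side hold_down 0.58 [ 0.563 -0.357  0.2  ]
```

View pics/c4.png

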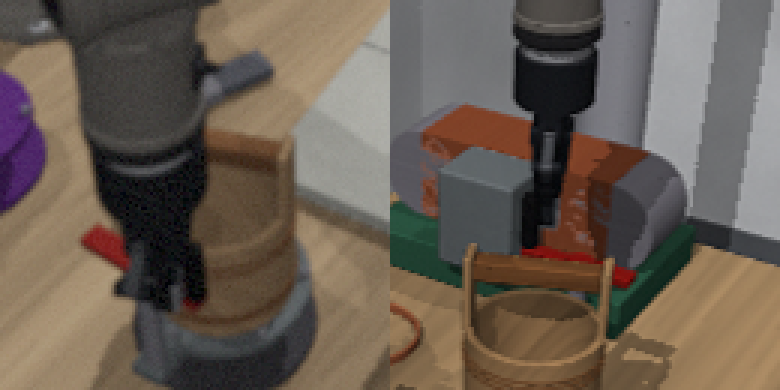

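Arm is at its stop (peg seen near (0.565,-0.363), 21 N). I back off and rise.

Call:
carry_out(offset=[[-0.025,0.035,0],[-0.05,0.065,0],[-0.05,0.065,-0.1],[-0.05,0.065,-0.2],[-0.05,0.065,-0.24],[-0.05,0.065,-0.24]], turn=[[0,0,0],[0,0,0],[0,0,0],[0,0,0],[0,0,0],[0,0,0]])

```text
clock: 4.3
tcp_pos: [0.56, -0.4282, 0.3479]
orientation: [3.068, 0.648, 0.01]
contact_force: [-0.3, -0.4, 0.2]
grip_width: -0.0001
```

```bash
python3 - <<'E'
from h import *
st()
plan([(.507,-.264,.34)],[down(.35)])
E
```

```text
4.3 [ 0.56   -0.4282  0.3479] [[0.915, 0.404, 0.008], [0.404, -0.915, -0.004], [0.005, 0.007, -1.0]] [-0.26 -0.38  0.18] -0.0001 [ 0.6   0.46 -0.05  1.35  0.02  1.33 -0.61]
[0.036, -0.343, 0.014] [0.005, -0.004, 0.044]
```

Call:
carry_out(offset=[[0.036,-0.343,0.014],[0.036,-0.343,0.014],[0.036,-0.343,0.014],[0.036,-0.343,0.014],[0.036,-0.343,0.014],[0.036,-0.343,0.014]], turn=[[0,0,0.045],[0,0,0.045],[0,0,0.045],[0,0,0.045],[0,0,0.045],[0,0,0.045]], hand=0)

```text
clock: 4.9
tcp_pos: [0.5051, -0.263, 0.3353]
orientation: [3.094, 0.547, -0.001]
contact_force: [0.1, 0.3, 0.4]
grip_width: 0.0845
```

```bash
python3 - <<'E'
from h import *
st()
for c,z in (('wrist',.245),('side',.237),('scene',.237)):
    f=grab(c)
    for d in outline_of('crossbar',c)[:1]:
        v,u=np.nonzero(d['region']); P=np.array([ray(f,a,b,z) for a,b in zip(u,v)])[:,:2]
        (cx,cy),(W,H),ang=cv2.minAreaRect((P*1000).astype(np.float32)); print(c,round(d['score'],2),len(u),cx,cy,W,H,np.radians(ang))
        print(u.min(),u.max(),v.min(),v.max())
    cv2.imwrite(f'pics/d_{c}.png',f['pixels'][:,:,::-1])
plan([(.507,-.264,.23)],[down(.35)])
E
```

```text
4.9 [ 0.5051 -0.263   0.3353] [[0.939, 0.343, -0.0], [0.343, -0.939, -0.0], [-0.0, -0.0, -1.0]] [0.13 0.31 0.39] 0.0845 [ 0.45  0.23 -0.1   1.69  0.02  1.21 -0.87]
wrist 0.75 4378 506.2994689941406 -265.07373046875 112.53353881835938 22.756973266601562 0.36729369003234513
310 342 125 271
side 0.94 445 509.03778076171875 -264.8663330078125 115.4595947265625 58.19989013671875 0.4108173322533466
327 370 123 137
scene 0.71 522 505.6351013183594 -263.64227294921875 115.54129791259766 39.80207443237305 0.3640251258474636
267 312 229 247
[0.003, 0.001, 0.211] [-0.0, 0.0, -0.002]
```

View pics/d_wrist.png

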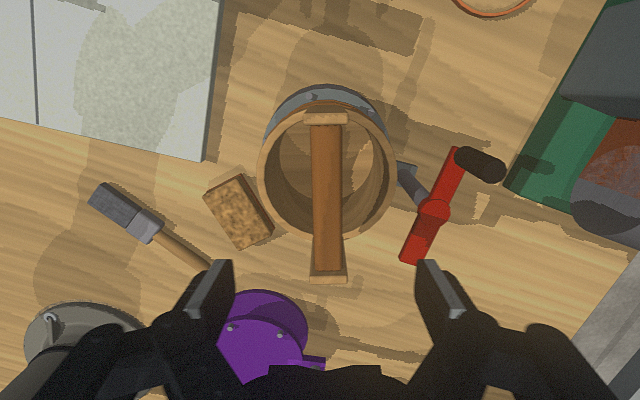

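The wrist view shows the red arm aside (430,210), clear of the rim. The bar (~(327,200)) lies centrally between the jaws, so I descend and grip.

Call:
carry_out(offset=[[0.004,0.004,0.08],[0.004,0.004,0.15],[0.004,0.004,0.212],[0.004,0.004,0.212],[0.004,0.004,0.212]], turn=[[0,0,-0.01],[0,0,-0.01],[0,0,-0.01],[0,0,-0.01],[0,0,-0.01]])

```text
clock: 5.7
tcp_pos: [0.508, -0.2646, 0.2302]
orientation: [-3.09, -0.568, 0.001]
contact_force: [0.4, -0.2, -0.3]
grip_width: 0.0853
```

Call:
carry_out(offset=[[0,0,0],[0,0,0],[0,0,0],[0,0,0],[0,0,0],[0,0,0],[0,0,0],[0,0,0]], turn=[[0,0,0],[0,0,0],[0,0,0],[0,0,0],[0,0,0],[0,0,0],[0,0,0],[0,0,0]], hand=1, force=60)

```text
clock: 6.5
tcp_pos: [0.5081, -0.2638, 0.2305]
orientation: [-3.089, -0.57, -0.001]
contact_force: [-2.6, 2.8, 5.6]
grip_width: 0.0212
```

Call:
carry_out(offset=[[0,0,-0.02],[0,0,-0.04],[0,0,-0.06],[0,0,-0.09],[0,0,-0.12],[0,0,-0.12],[0,0,-0.12]], turn=[[0,0,0],[0,0,0],[0,0,0],[0,0,0],[0,0,0],[0,0,0],[0,0,0]])

```text
clock: 7.2
tcp_pos: [0.5077, -0.2643, 0.2899]
orientation: [3.089, 0.569, 0.001]
contact_force: [-0.1, -0.2, -3.4]
grip_width: 0.0207
```

```bash
python3 - <<'E'
from h import *
st()
z=r.get_obs()['tcp_pos'][2]
plan([(.515,.029,z)],[down(.1)])
f=grab('side')
cv2.imwrite('pics/e.png',cv2.resize(f['pixels'][60:300,180:460],None,fx=2,fy=2)[:,:,::-1])
E
```

```text
7.2 [ 0.5077 -0.2643  0.2899] [[0.934, 0.356, 0.0], [0.356, -0.934, -0.0], [0.0, 0.0, -1.0]] [-0.06 -0.17 -3.36] 0.0207 [ 0.45  0.27 -0.1   1.75  0.03  1.12 -0.86]
[0.222, -0.543, -0.0] [0.0, -0.0, 0.176]
```

View pics/e.png

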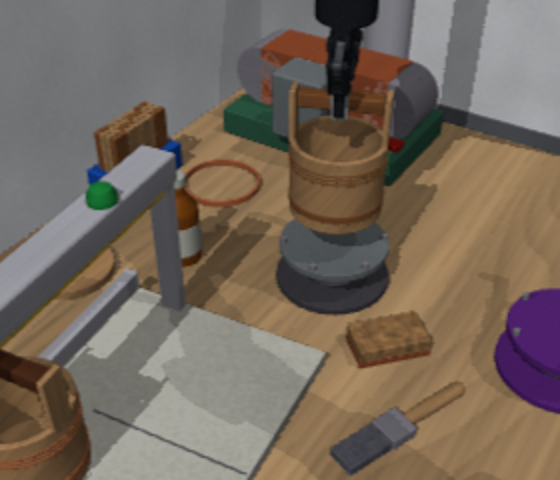

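Pail (crop (335,170)) hangs level over the stand. I carry it to the empty bay.

Call:
carry_out(offset=[[0.014,-0.034,0],[0.04,-0.1,0],[0.07,-0.17,0],[0.1,-0.245,0],[0.13,-0.32,0],[0.165,-0.4,0],[0.195,-0.48,0],[0.214,-0.525,0]], turn=[[0,0,0.01],[0,0,0.03],[0,0,0.05],[0,0,0.075],[0,0,0.1],[0,0,0.13],[0,0,0.155],[0,0,0.17]])

```text
clock: 8.05
tcp_pos: [0.5133, 0.0235, 0.289]
orientation: [-3.135, -0.176, 0.002]
contact_force: [0.7, -0.2, -4.2]
grip_width: 0.0212
```

```bash
python3 - <<'E'
from h import *
st()
plan([(.515,.029,.29),(.515,.029,.19),(.515,.029,.178)],[down(.1)]*3)
for c in ('side','scene'):
    f=grab(c)
    for n in ('green_dome','rack','crossbar'):
        for d in look_for(n,c)[:3]: print(c,n,round(d['score'],2),w(f,d['xyz']).round(3))
E
```

```text
8.05 [0.5133 0.0235 0.289 ] [[0.994, 0.112, -0.001], [0.112, -0.994, 0.001], [-0.001, -0.002, -1.0]] [ 0.65 -0.2  -4.22] 0.0212 [ 0.06  0.18 -0.26  1.87  0.05  1.1  -1.68]
[0.005, -0.011, -0.002] [-0.001, 0.001, 0.008]
[0.005, -0.01, 0.198] [-0.001, 0.001, 0.008]
[0.005, -0.01, 0.222] [-0.001, 0.001, 0.008]
side green_dome 0.63 [0.63  0.051 0.28 ]
side green_dome 0.24 [0.489 0.031 0.304]
side rack 0.58 [0.563 0.192 0.021]
side crossbar 0.69 [0.489 0.03  0.307]
side crossbar 0.52 [ 0.535 -0.357  0.199]
scene rack 0.76 [0.638 0.018 0.023]
scene crossbar 0.56 [0.54  0.017 0.301]
```

Call:
carry_out(offset=[[0.004,-0.01,0.06],[0.004,-0.01,0.12],[0.004,-0.01,0.17],[0.004,-0.01,0.195],[0.004,-0.01,0.208],[0.004,-0.01,0.216],[0.004,-0.01,0.221],[0.004,-0.01,0.221]], turn=[[0,0,0.008],[0,0,0.008],[0,0,0.008],[0,0,0.008],[0,0,0.008],[0,0,0.008],[0,0,0.008],[0,0,0.008]])

```text
clock: 9.25
tcp_pos: [0.5166, 0.0246, 0.1805]
orientation: [-3.138, -0.153, -0.004]
contact_force: [-0.9, 0.3, -2.3]
grip_width: 0.0212
```

```bash
python3 - <<'E'
from h import *
st()
f=grab('side')
cv2.imwrite('pics/g.png',cv2.resize(f['pixels'][100:380,110:390],None,fx=2,fy=2)[:,:,::-1])
E
```

```text
9.25 [0.5166 0.0246 0.1805] [[0.995, 0.097, 0.002], [0.097, -0.995, 0.0], [0.002, -0.0, -1.0]] [-0.88  0.26 -2.26] 0.0212 [ 0.04  0.31 -0.25  1.98  0.1   0.86 -1.74]
```

View pics/g.png

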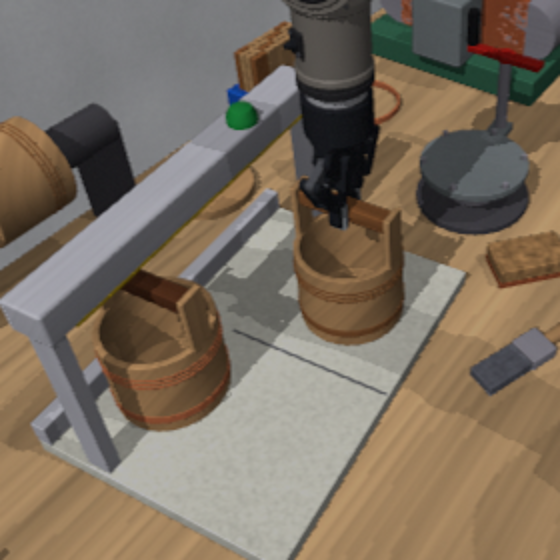

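Pail (crop (350,280)) is over the bay, just touching. I press a little more, so that contact is certain.

Call:
carry_out(offset=[[0,0,0.004],[0,0,0.006],[0,0,0.006],[0,0,0.006]], turn=[[0,0,0],[0,0,0],[0,0,0],[0,0,0]])

```text
clock: 9.7
tcp_pos: [0.5168, 0.025, 0.1803]
orientation: [3.138, 0.153, 0.005]
contact_force: [-11.3, 0.1, 26.8]
grip_width: 0.021
```

Call:
carry_out(offset=[[0,0,-0.003],[0,0,-0.005],[0,0,-0.005]], turn=[[0,0,0],[0,0,0],[0,0,0]])

```text
clock: 10.0
tcp_pos: [0.5166, 0.025, 0.1804]
orientation: [-3.137, -0.153, -0.004]
contact_force: [-4.0, 2.8, 10.0]
grip_width: 0.021
```

Call:
carry_out(offset=[[0,0,0],[0,0,0],[0,0,0],[0,0,0],[0,0,0],[0,0,0]], turn=[[0,0,0],[0,0,0],[0,0,0],[0,0,0],[0,0,0],[0,0,0]], hand=0)

```text
clock: 10.6
tcp_pos: [0.5157, 0.0244, 0.1787]
orientation: [3.138, 0.153, -0.0]
contact_force: [0.4, 0.1, 0.5]
grip_width: 0.0852
```

Call:
carry_out(offset=[[0,0,-0.08],[0,0,-0.16],[0,0,-0.24],[0,0,-0.3],[0,0,-0.3]], turn=[[0,0,0],[0,0,0],[0,0,0],[0,0,0],[0,0,0]])

```text
clock: 11.1
tcp_pos: [0.518, 0.0248, 0.3336]
orientation: [-3.137, -0.152, -0.013]
contact_force: [0.2, 0.1, 0.6]
grip_width: 0.0854
```

```bash
python3 - <<'E'
from h import *
st()
for c,z in (('wrist',.195),('side',.187),('scene',.187)):
    f=grab(c)
    for d in outline_of('crossbar',c)[:2]:
        v,u=np.nonzero(d['region']); P=np.array([ray(f,a,b,z) for a,b in zip(u,v)])[:,:2]
        (cx,cy),(W,H),ang=cv2.minAreaRect((P*1000).astype(np.float32)); print(c,round(d['score'],2),len(u),cx,cy,W,H,np.radians(ang))
    for d in look_for('green_dome',c): print(c,'dome',d['score'],w(f,d['xyz']).round(3))
    cv2.imwrite(f'pics/h_{c}.png',f['pixels'][:,:,::-1])
E
```

```text
11.1 [0.518  0.0248 0.3336] [[0.995, 0.097, 0.009], [0.097, -0.995, 0.001], [0.009, 0.0, -1.0]] [0.22 0.15 0.59] 0.0854 [ 0.06  0.15 -0.26  1.8   0.04  1.18 -1.68]
wrist 0.6 3056 515.1558837890625 23.938549041748047 112.0967025756836 21.60888671875 0.10828124205731476
wrist dome 0.93 [0.63  0.043 0.29 ]
side 0.8 529 517.87255859375 24.993070602416992 118.53933715820312 40.019813537597656 0.08535344740968531
side 0.17 220 743.1148071289062 -54.31429672241211 41.658748626708984 73.50990295410156 0.7533309075537497
side dome 0.64 [0.627 0.051 0.281]
scene 0.87 341 514.6340942382812 23.049955368041992 112.52703857421875 41.545387268066406 0.09782267556143734
scene dome 0.65 [0.644 0.037 0.282]
```

View pics/h_wrist.png

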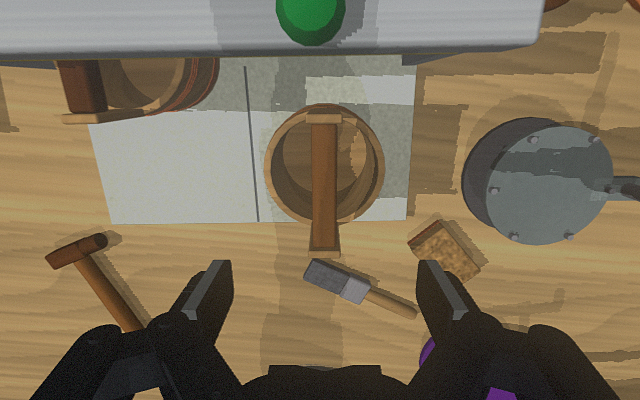

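Pail stands released in the empty bay ((325,165)), about 5 mm sideways of the dome line and 123 mm in front of home. A pushing start that close to the base is below the arm's reach. So I re-grip the bar, shift the pail about 55 mm back (still in front of the lamp bar), and push home from there.

Call:
carry_out(offset=[[-0.02,0,0.09],[-0.02,0,0.18],[-0.02,0,0.26],[-0.02,0,0.306],[-0.02,0,0.306],[-0.02,0,0.306]], turn=[[0,0,0],[0,0,0],[0,0,0],[0,0,0],[0,0,0],[0,0,0]])

```text
clock: 12.15
tcp_pos: [0.506, 0.0235, 0.1761]
orientation: [-3.138, -0.153, 0.001]
contact_force: [0.4, 0.2, 0.5]
grip_width: 0.0853
```

Call:
carry_out(offset=[[0,0,0],[0,0,0],[0,0,0],[0,0,0],[0,0,0],[0,0,0],[0,0,0],[0,0,0]], turn=[[0,0,0],[0,0,0],[0,0,0],[0,0,0],[0,0,0],[0,0,0],[0,0,0],[0,0,0]], hand=1, force=60)

```text
clock: 12.95
tcp_pos: [0.5061, 0.0239, 0.1764]
orientation: [-3.137, -0.153, -0.001]
contact_force: [-1.6, 2.4, 5.7]
grip_width: 0.0213
```

Call:
carry_out(offset=[[0,0,-0.01],[0.02,0,-0.01],[0.045,-0.003,-0.01],[0.07,-0.006,-0.01],[0.095,-0.01,-0.01],[0.112,-0.01,-0.01],[0.112,-0.01,-0.004],[0.112,-0.01,0.002]], turn=[[0,0,0],[0,0,0],[0,0,0],[0,0,0],[0,0,0],[0,0,0],[0,0,0],[0,0,0]])

```text
clock: 13.75
tcp_pos: [0.5617, 0.0345, 0.1763]
orientation: [-3.137, -0.153, -0.002]
contact_force: [-9.5, 0.1, 29.2]
grip_width: 0.0208
```

```bash
python3 - <<'E'
from h import *
st()
E
```

```text
13.75 [0.5617 0.0345 0.1763] [[0.995, 0.097, 0.001], [0.097, -0.995, 0.0], [0.001, -0.0, -1.0]] [-9.5   0.14 29.17] 0.0208 [ 0.02  0.38 -0.24  1.88  0.12  0.89 -1.75]
```

Call:
carry_out(offset=[[0,0,-0.004],[0,0,-0.006],[0,0,-0.006]], turn=[[0,0,0],[0,0,0],[0,0,0]])

```text
clock: 14.05
tcp_pos: [0.5604, 0.0335, 0.1775]
orientation: [3.138, 0.152, -0.001]
contact_force: [-0.3, 0.2, -4.1]
grip_width: 0.021
```

Call:
carry_out(offset=[[0,0,0],[0,0,0],[0,0,0],[0,0,0],[0,0,0],[0,0,0]], turn=[[0,0,0],[0,0,0],[0,0,0],[0,0,0],[0,0,0],[0,0,0]], hand=0)

```text
clock: 14.65
tcp_pos: [0.5611, 0.0338, 0.1779]
orientation: [3.138, 0.153, 0.0]
contact_force: [-0.4, 0.4, -0.2]
grip_width: 0.0854
```

Call:
carry_out(offset=[[0,0,-0.08],[-0.01,0,-0.16],[-0.03,0,-0.22],[-0.1,0,-0.25],[-0.18,0,-0.25],[-0.23,0,-0.25],[-0.23,0,-0.25]], turn=[[0,0,0],[0,0,0],[0,0,0],[0,0,0],[0,0,0],[0,0,0],[0,0,0]])

```text
clock: 15.35
tcp_pos: [0.4438, 0.0221, 0.303]
orientation: [3.137, 0.152, -0.001]
contact_force: [0.4, 0.4, 1.0]
grip_width: 0.0852
```

```bash
python3 - <<'E'
from h import *
st()
for c,z in (('wrist',.195),('side',.187),('scene',.187)):
    f=grab(c)
    for d in outline_of('crossbar',c)[:1]:
        v,u=np.nonzero(d['region']); P=np.array([ray(f,a,b,z) for a,b in zip(u,v)])[:,:2]
        (cx,cy),(W,H),ang=cv2.minAreaRect((P*1000).astype(np.float32)); print(c,round(d['score'],2),len(u),cx,cy,W,H,np.radians(ang))
E
```

```text
15.35 [0.4438 0.0221 0.303 ] [[0.995, 0.097, -0.0], [0.097, -0.995, -0.001], [-0.0, 0.001, -1.0]] [0.37 0.42 0.96] 0.0852 [ 0.07  0.05 -0.27  1.99  0.02  1.11 -1.68]
wrist 0.98 3369 544.938720703125 31.186607360839844 64.52375793457031 22.104284286499023 0.09470692688885594
side 0.77 421 574.3082885742188 34.380332946777344 115.31880187988281 33.517127990722656 0.06447703997666265
scene 0.61 248 550.0617065429688 32.570030212402344 77.45780181884766 43.24116134643555 0.11448459311870678
```

Call:
carry_out(offset=[[0,0,0.06],[0,0,0.12],[0,0,0.18],[0,0,0.24],[0,0,0.3],[0,0,0.3],[0,0,0.3]], turn=[[0,0.09,0],[0,0.18,0],[0,0.27,0],[0,0.36,0],[0,0.4,0],[0,0.4,0],[0,0.4,0]], hand=0.4)

```text
clock: 16.35
tcp_pos: [0.462, 0.0013, 0.1696]
orientation: [3.009, 0.134, 0.749]
contact_force: [1.5, -1.6, 0.3]
grip_width: 0.0513
```

```bash
python3 - <<'E'
from h import *
st()
plan([(.444,.023,.1),(.450,.0235,.062)])
E
```

```text
16.35 [0.462  0.0013 0.1696] [[0.88, 0.074, 0.469], [0.093, -0.996, -0.016], [0.466, 0.058, -0.883]] [ 1.47 -1.61  0.32] 0.0513 [ 0.54  0.12 -0.77  2.41  0.89  0.26 -2.52]
[-0.093, -0.054, 0.105] [0.0, 0.0, 0.0]
[-0.117, -0.058, 0.178] [0.0, 0.0, 0.0]
```

```bash
python3 - <<'E'
from h import *
R=down(.1)*Rot.from_rotvec([0,.62,0])
plan([(.470,.024,.17),(.484,.025,.15),(.484,.025,.12)],[R]*3)
E
```

```text
[0.019, -0.044, 0.006] [0.042, 0.09, 0.006]
[0.025, -0.046, 0.054] [0.042, 0.09, 0.006]
[-0.003, -0.05, 0.107] [0.042, 0.09, 0.006]
```

Call:
carry_out(offset=[[0.019,-0.044,0.006],[0.025,-0.046,0.054],[0.025,-0.046,0.054],[-0.003,-0.05,0.107],[-0.003,-0.05,0.107],[-0.003,-0.05,0.107]], turn=[[0.042,0.05,0.006],[0.042,0.09,0.006],[0.042,0.09,0.006],[0.042,0.09,0.006],[0.042,0.09,0.006],[0.042,0.09,0.006]])

```text
clock: 16.95
tcp_pos: [0.4748, 0.0159, 0.1661]
orientation: [-2.981, -0.167, -0.86]
contact_force: [-0.5, -0.0, 0.3]
grip_width: 0.0512
```

```bash
python3 - <<'E'
from h import *
st()
R=down(.1)*Rot.from_rotvec([0,.62,0])
plan([(.484,.025,.12),(.484,.025,.065)],[R]*2)
f=grab('side')
cv2.imwrite('pics/k.png',cv2.resize(f['pixels'][90:330,110:390],None,fx=2.4,fy=2.4,interpolation=3)[:,:,::-1])
E
```

```text
16.95 [0.4748 0.0159 0.1661] [[0.841, 0.112, 0.529], [0.093, -0.994, 0.062], [0.533, -0.003, -0.846]] [-0.48 -0.03  0.34] 0.0512 [ 0.68  0.17 -0.91  2.43  1.37  0.17 -2.96]
[-0.032, -0.016, 0.089] [-0.006, 0.039, 0.006]
[-0.091, -0.015, 0.182] [-0.006, 0.039, 0.006]
```

View pics/k.png

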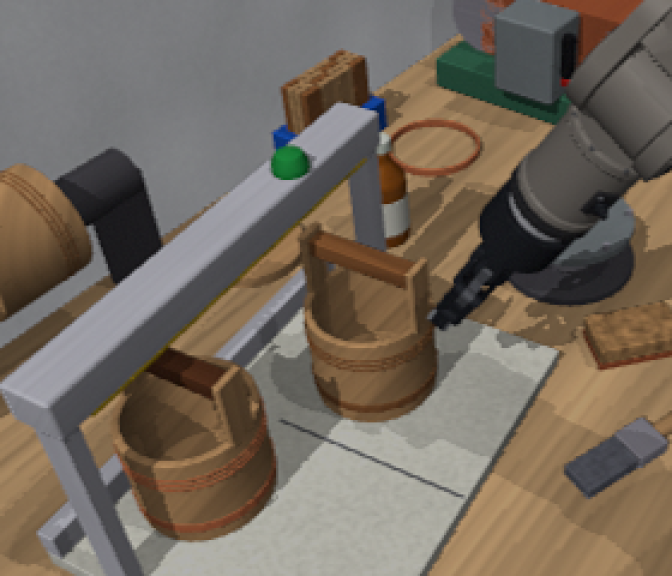

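Joints 4, 6 and 7 are at their limits here, so a low forward tilt can't be reached. The pail still stands upright at (370,350). New plan: tool straight down, jaws open along the push direction. The front finger's back reaches ahead of the gripper body and pushes the pail low.

```bash
python3 - <<'E'
from h import *
plan([(.455,.02,.2),(.44,.022,.30)],[down(.1)*Rot.from_rotvec([0,.4,0]),down(.1)])
E
```

```text
[0.003, -0.012, -0.077] [-0.006, -0.108, 0.007]
[0.085, -0.02, -0.262] [-0.004, -0.375, 0.008]
```

Call:
carry_out(offset=[[0,-0.01,-0.06],[0.03,-0.015,-0.14],[0.06,-0.02,-0.2],[0.085,-0.02,-0.26],[0.085,-0.02,-0.26],[0.085,-0.02,-0.26],[0.085,-0.02,-0.26]], turn=[[0,-0.07,0],[0,-0.16,0],[0,-0.25,0],[0,-0.33,0],[0,-0.375,0.008],[0,-0.375,0.008],[0,-0.375,0.008]], hand=0)

```text
clock: 17.7
tcp_pos: [0.4394, 0.0241, 0.3041]
orientation: [3.11, 0.142, 0.138]
contact_force: [-0.0, 0.8, 0.6]
grip_width: 0.0855
```

```bash
python3 - <<'E'
from h import *
st()
plan([(.43,.02,.3)],[down(1.67)])
E
```

```text
17.7 [0.4394 0.0241 0.3041] [[0.992, 0.09, 0.089], [0.092, -0.995, -0.022], [0.087, 0.03, -0.996]] [-0.01  0.8   0.61] 0.0855 [ 1.12  0.11 -1.37  2.    0.17  1.04 -1.81]
[-0.02, 0.006, 0.007] [0.061, -0.03, -1.052]
```

Call:
carry_out(offset=[[-0.01,0.003,0.003],[-0.02,0.006,0.007],[-0.02,0.006,0.007],[-0.02,0.006,0.007],[-0.02,0.006,0.007]], turn=[[0.01,-0.005,-0.09],[0.02,-0.01,-0.18],[0.03,-0.015,-0.27],[0.03,-0.02,-0.36],[0.035,-0.02,-0.45]])

```text
clock: 18.2
tcp_pos: [0.431, 0.0183, 0.2948]
orientation: [-2.904, -1.182, -0.07]
contact_force: [-0.6, 0.2, 0.4]
grip_width: 0.0855
```

```bash
python3 - <<'E'
from h import *
st()
plan([(.43,.02,.3)],[down(1.67)])
E
```

```text
18.2 [0.431  0.0183 0.2948] [[0.715, 0.698, 0.039], [0.698, -0.716, 0.022], [0.043, 0.012, -0.999]] [-0.58  0.19  0.36] 0.0855 [ 1.14  0.16 -1.38  2.    0.17  1.07 -1.12]
[0.001, -0.004, -0.01] [0.02, -0.023, -0.598]
```

Call:
carry_out(offset=[[0,0,0],[0,0,0],[0,0,0],[0,-0.004,-0.01],[0,-0.004,-0.01],[0,-0.004,-0.01],[0,-0.004,-0.01],[0,-0.004,-0.01]], turn=[[0,0,-0.09],[0,0,-0.18],[0.01,-0.01,-0.27],[0.02,-0.02,-0.36],[0.02,-0.023,-0.45],[0.02,-0.023,-0.54],[0.02,-0.023,-0.6],[0.02,-0.023,-0.6]])

```text
clock: 19.0
tcp_pos: [0.4293, 0.0196, 0.2997]
orientation: [2.11, 2.327, 0.001]
contact_force: [0.5, -0.3, 0.3]
grip_width: 0.0857
```

```bash
python3 - <<'E'
from h import *
st()
plan([(.433,.0203,.3),(.433,.0203,.057)],[down(1.67)]*2)
E
```

```text
19.0 [0.4293 0.0196 0.2997] [[-0.098, 0.995, 0.001], [0.995, 0.098, 0.0], [0.0, 0.001, -1.0]] [ 0.45 -0.26  0.35] 0.0857 [ 1.1   0.2  -1.39  1.98  0.22  1.14 -0.29]
[0.001, 0.008, -0.001] [0.0, -0.0, -0.001]
[0.001, 0.007, 0.485] [0.0, -0.0, -0.001]
```

Call:
carry_out(offset=[[0,0.006,0.08],[0,0.006,0.16],[0,0.006,0.24],[0,0.006,0.3],[0,0.006,0.3]], turn=[[0,0,0],[0,0,0],[0,0,0],[0,0,0],[0,0,0]])

```text
clock: 19.5
tcp_pos: [0.4297, 0.0193, 0.1467]
orientation: [-2.11, -2.321, 0.006]
contact_force: [-0.4, 0.8, -0.2]
grip_width: 0.0855
```

```bash
python3 - <<'E'
from h import *
st()
plan([(.433,.0203,.057)],[down(1.67)])
E
```

```text
19.5 [0.4297 0.0193 0.1467] [[-0.095, 0.995, -0.006], [0.995, 0.095, 0.001], [0.002, -0.006, -1.0]] [-0.43  0.84 -0.21] 0.0855 [ 0.77  0.44 -1.14  2.15  0.53  0.87 -0.59]
[0.001, 0.008, 0.179] [-0.004, -0.001, -0.003]
```

Call:
carry_out(offset=[[0,0.006,0.06],[0,0.006,0.12],[0,0.006,0.165],[0,0.006,0.178],[0,0.006,0.178]], turn=[[0,0,0],[0,0,0],[0,0,0],[0,0,0],[0,0,0]])

```text
clock: 20.0
tcp_pos: [0.4361, 0.0199, 0.0614]
orientation: [2.113, 2.324, 0.002]
contact_force: [0.1, 0.9, -0.2]
grip_width: 0.0856
```

```bash
python3 - <<'E'
from h import *
st()
plan([(.45,.022,.057),(.518,.0287,.057)],[down(1.67)]*2)
f=grab('side')
cv2.imwrite('pics/m.png',cv2.resize(f['pixels'][90:330,110:390],None,fx=2.4,fy=2.4,interpolation=3)[:,:,::-1])
E
```

```text
20.0 [0.4361 0.0199 0.0614] [[-0.095, 0.995, 0.001], [0.995, 0.095, 0.001], [0.001, 0.001, -1.0]] [ 0.15  0.95 -0.16] 0.0856 [ 0.61  0.58 -0.97  2.2   0.74  0.73 -0.78]
[0.002, 0.028, 0.009] [0.001, -0.0, -0.003]
[0.002, 0.165, 0.009] [0.001, -0.0, -0.003]
```

View pics/m.png

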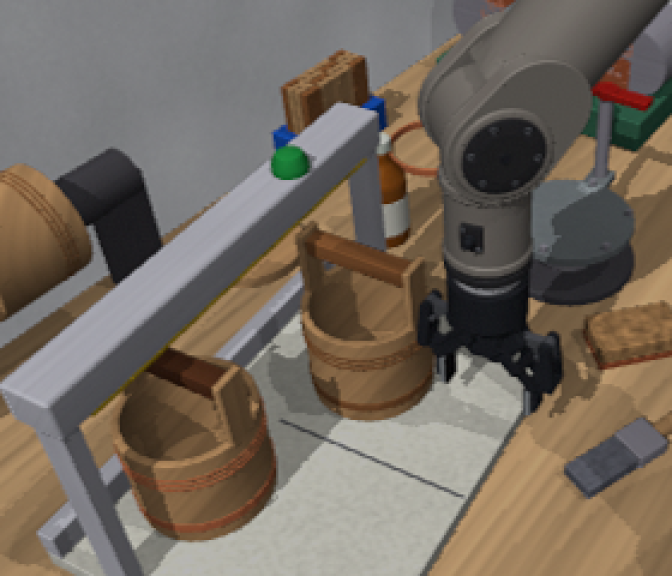

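The image shows the open knuckle (430,310) sticking out beyond the fingertip (447,370). It would press the front stave high and could tip the pail. Instead I'll turn the pail a quarter turn so no stave faces the front. Then I'll push with closed fingers low, body just above the rim. First, up.

Call:
carry_out(offset=[[0,-0.01,-0.08],[0,-0.01,-0.18],[0,0,-0.28],[0,0,-0.38],[0,0,-0.47],[0,0,-0.48],[0,0,-0.48]], turn=[[0,0,0],[0,0,0],[0,0,0],[0,0,0],[0,0,0.05],[0,0,0.14],[0,0,0.23]])

```text
clock: 20.75
tcp_pos: [0.4367, 0.0202, 0.3041]
orientation: [2.482, 1.917, 0.006]
contact_force: [-0.8, 0.3, -0.4]
grip_width: 0.0854
```

```bash
python3 - <<'E'
from h import *
st()
plan([(.572,.034,.32)],[down(.1)])
E
```

```text
20.75 [0.4367 0.0202 0.3041] [[0.253, 0.968, 0.006], [0.968, -0.253, -0.002], [-0.0, 0.006, -1.0]] [-0.75  0.32 -0.37] 0.0854 [ 1.01  0.17 -1.28  1.96  0.18  1.13 -0.6 ]
[0.095, 0.255, -0.03] [0.004, -0.002, 0.81]
```

Call:
carry_out(offset=[[0,0,0],[0,0,0],[0,0,0],[0.02,0.05,0],[0.04,0.12,0],[0.06,0.17,0],[0.08,0.22,0],[0.09,0.236,0]], turn=[[0,0,0.09],[0,0,0.18],[0,0,0.27],[0,0,0.36],[0,0,0.45],[0,0,0.54],[0,0,0.63],[0,0,0.72]])

```text
clock: 21.55
tcp_pos: [0.563, 0.0348, 0.3024]
orientation: [-3.117, -0.369, -0.005]
contact_force: [0.5, -0.1, -0.2]
grip_width: 0.0856
```

```bash
python3 - <<'E'
from h import *
st()
plan([(.562,.033,.30),(.562,.033,.1785)],[down(.1)]*2)
f=grab('wrist')
for d in outline_of('crossbar','wrist')[:1]:
        v,u=np.nonzero(d['region']); P=np.array([ray(f,a,b,.195) for a,b in zip(u,v)])[:,:2]
        print(d['score'],cv2.minAreaRect((P*1000).astype(np.float32)))
E
```

```text
21.55 [0.563  0.0348 0.3024] [[0.972, 0.234, 0.003], [0.234, -0.972, 0.003], [0.003, -0.002, -1.0]] [ 0.49 -0.1  -0.22] 0.0856 [ 0.57  0.39 -0.96  1.71  0.33  1.21 -1.8 ]
[-0.003, 0.003, 0.005] [-0.001, -0.002, 0.091]
[-0.004, 0.003, 0.248] [-0.001, -0.002, 0.091]
0.74 ((562.3829956054688, 32.7183952331543), (91.51539611816406, 22.60970115661621), 6.5517354011535645)
```

Call:
carry_out(offset=[[-0.003,0.004,0.01],[-0.003,0.004,0.09],[-0.003,0.004,0.17],[-0.003,0.004,0.23],[-0.003,0.004,0.247],[-0.003,0.004,0.247]], turn=[[0,0,0.085],[0,0,0.085],[0,0,0.085],[0,0,0.085],[0,0,0.085],[0,0,0.085]])

```text
clock: 22.25
tcp_pos: [0.5591, 0.0316, 0.1775]
orientation: [-3.136, -0.182, 0.001]
contact_force: [0.9, -0.0, -0.8]
grip_width: 0.0857
```

Call:
carry_out(offset=[[0,0,0],[0,0,0],[0,0,0],[0,0,0],[0,0,0],[0,0,0],[0,0,0],[0,0,0]], turn=[[0,0,0],[0,0,0],[0,0,0],[0,0,0],[0,0,0],[0,0,0],[0,0,0],[0,0,0]], hand=1, force=60)

```text
clock: 23.05
tcp_pos: [0.5599, 0.0326, 0.1777]
orientation: [-3.136, -0.18, -0.001]
contact_force: [-1.9, 2.4, 6.0]
grip_width: 0.0213
```

Call:
carry_out(offset=[[0,0,-0.012],[-0.02,0,-0.012],[-0.05,0,-0.012],[-0.075,0,-0.012],[-0.09,0,-0.012],[-0.09,0,-0.012]], turn=[[0,0,0],[0,0,0],[0,0,0],[0,0,0],[0,0,0],[0,0,0]])

```text
clock: 23.65
tcp_pos: [0.5136, 0.0261, 0.1828]
orientation: [3.136, 0.179, -0.002]
contact_force: [1.0, 0.8, -4.0]
grip_width: 0.0213
```

```bash
python3 - <<'E'
from h import *
st()
E
```

```text
23.65 [0.5136 0.0261 0.1828] [[0.993, 0.114, -0.001], [0.114, -0.993, -0.001], [-0.001, 0.001, -1.0]] [ 1.01  0.78 -3.97] 0.0213 [ 0.55  0.43 -0.89  1.95  0.41  0.95 -2.  ]
```

Call:
carry_out(offset=[[0,0,-0.008],[0.003,0.002,-0.008],[0.008,0.005,-0.008],[0.012,0.008,-0.008],[0.016,0.01,-0.008],[0.02,0.013,-0.008],[0.025,0.016,-0.008],[0.029,0.019,-0.008]], turn=[[0,0,-0.04],[0,0,-0.12],[0,0,-0.2],[0,0,-0.28],[0,0,-0.36],[0,0,-0.44],[0,0,-0.52],[0,0,-0.6]])

```text
clock: 24.45
tcp_pos: [0.5313, 0.0186, 0.1872]
orientation: [-2.743, -1.531, -0.002]
contact_force: [-0.2, 0.1, -4.8]
grip_width: 0.0212
```

Call:
carry_out(offset=[[0,0,0],[0,0,0],[0,0,0],[0,0,0],[0,0,0],[0,0,0],[0,0,0]], turn=[[0,0,-0.08],[0,0,-0.16],[0,0,-0.24],[0,0,-0.32],[0,0,-0.39],[0,0,-0.42],[0,0,-0.42]])

```text
clock: 25.15
tcp_pos: [0.531, 0.0186, 0.1869]
orientation: [-2.139, -2.3, -0.002]
contact_force: [0.3, 0.5, -4.8]
grip_width: 0.0212
```

```bash
python3 - <<'E'
from h import *
st()
f=grab('side')
for d in outline_of('crossbar','side')[:1]:
        v,u=np.nonzero(d['region']); P=np.array([ray(f,a,b,.197) for a,b in zip(u,v)])[:,:2]
        print(d['score'],cv2.minAreaRect((P*1000).astype(np.float32)))
cv2.imwrite('pics/n.png',cv2.resize(f['pixels'][90:330,110:390],None,fx=2.4,fy=2.4,interpolation=3)[:,:,::-1])
E
```

```text
25.15 [0.531  0.0186 0.1869] [[-0.073, 0.997, 0.0], [0.997, 0.073, 0.001], [0.001, 0.0, -1.0]] [ 0.26  0.45 -4.76] 0.0212 [ 0.76  0.62 -1.23  1.9   0.66  1.11 -0.66]
0.69 ((532.6231079101562, 27.760604858398438), (35.0562858581543, 114.3123550415039), 9.030655860900879)
```

Call:
carry_out(offset=[[0,0,0.01],[0,0,0.016],[0,0,0.02],[0,0,0.022],[0,0,0.022]], turn=[[0,0,0],[0,0,0],[0,0,0],[0,0,0],[0,0,0]])

```text
clock: 25.75
tcp_pos: [0.5306, 0.0188, 0.1779]
orientation: [2.138, 2.3, -0.002]
contact_force: [-7.1, -5.1, 15.7]
grip_width: 0.0215
```

Call:
carry_out(offset=[[0,0,-0.002],[0,0,-0.003],[0,0,-0.003],[0,0,-0.003],[0,0,-0.003],[0,0,-0.003],[0,0,-0.003]], turn=[[0,0,0],[0,0,0],[0,0,0],[0,0,0],[0,0,0],[0,0,0],[0,0,0]], hand=0)

```text
clock: 26.45
tcp_pos: [0.5305, 0.0189, 0.1775]
orientation: [-2.138, -2.301, -0.001]
contact_force: [-0.3, 0.0, 0.0]
grip_width: 0.0856
```

Call:
carry_out(offset=[[0,0,-0.08],[0,0,-0.16],[0,0,-0.24],[0,0,-0.27],[0,-0.08,-0.27],[0,-0.15,-0.27],[0,-0.18,-0.27]], turn=[[0,0,0],[0,0,0],[0,0,0],[0,0,0],[0,0,0.08],[0,0,0.17],[0,0,0.26]])

```text
clock: 27.15
tcp_pos: [0.4379, 0.0122, 0.3114]
orientation: [-2.549, -1.837, 0.005]
contact_force: [-0.5, -0.3, 0.9]
grip_width: 0.0852
```

```bash
cat >> h.py <<'E'
def bar(z0=.02):
    for c,z in (('wrist',z0+.175),('side',z0+.167),('scene',z0+.167)):
        f=grab(c)
        for d in outline_of('crossbar',c)[:1]:
            v,u=np.nonzero(d['region']); P=np.array([ray(f,a,b,z) for a,b in zip(u,v)])[:,:2]
            q=cv2.minAreaRect((P*1000).astype(np.float32)); print(c,round(d['score'],2),np.round(q[0],1),np.round(q[1],1),round(q[2],1))
        for d in look_for('pail',c)[:3]: print(c,'pail',round(d['score'],2),w(f,d['xyz']).round(3))
E
python3 - <<'E'
from h import *
st(); bar()
plan([(.44,.021,.3)],[down(.1)])
E
```

```text
27.15 [0.4379 0.0122 0.3114] [[0.316, 0.949, -0.002], [0.949, -0.316, -0.002], [-0.002, -0.002, -1.0]] [-0.47 -0.3   0.88] 0.0852 [ 1.09  0.21 -1.37  1.94  0.22  1.17 -0.69]
wrist 0.66 [525.2  31.1] [ 24.5 112.9] 3.8
wrist pail 0.68 [0.523 0.028 0.13 ]
side 0.96 [527.1  22.6] [ 35.2 123.2] 3.6
side pail 0.73 [0.518 0.053 0.104]
scene 0.68 [527.3  41.7] [ 27.6 107.8] 4.6
scene pail 0.94 [ 0.535 -0.003  0.104]
[0.015, -0.008, 0.025] [-0.001, -0.001, 0.771]
```

Call:
carry_out(offset=[[0,0,0],[0,0,0],[0,0,0],[0.01,-0.01,0],[0.01,-0.01,0.02],[0.01,-0.01,0.02],[0.01,-0.01,0.02],[0.01,-0.01,0.02]], turn=[[0,0,0.09],[0,0,0.18],[0,0,0.28],[0,0,0.38],[0,0,0.48],[0,0,0.58],[0,0,0.68],[0,0,0.77]], hand=1)

```text
clock: 28.4
tcp_pos: [0.4379, 0.0189, 0.3023]
orientation: [-3.136, -0.149, 0.0]
contact_force: [-0.4, 0.1, -0.5]
grip_width: -0.0001
```

```bash
python3 - <<'E'
from h import *
st()
R=down(.1)*Rot.from_rotvec([0,.2,0])
plan([(.432,.0205,.2),(.432,.0205,.071)],[R,R])
E
```

```text
28.4 [0.4379 0.0189 0.3023] [[0.995, 0.095, -0.0], [0.095, -0.995, 0.002], [-0.0, -0.002, -1.0]] [-0.44  0.13 -0.5 ] -0.0001 [ 0.89  0.14 -1.14  1.96  0.14  1.12 -1.78]
[-0.011, -0.004, 0.205] [-0.001, 0.133, -0.003]
[-0.011, -0.003, 0.463] [-0.001, 0.133, -0.003]
```

Call:
carry_out(offset=[[-0.01,-0.003,0.08],[-0.011,-0.003,0.16],[-0.011,-0.003,0.24],[-0.011,-0.003,0.32],[-0.011,-0.003,0.37],[-0.011,-0.003,0.37],[-0.011,-0.003,0.37]], turn=[[0,0.03,0],[0,0.06,0],[0,0.1,0],[0,0.133,0],[0,0.133,0],[0,0.133,0],[0,0.133,0]])

```text
clock: 29.1
tcp_pos: [0.4326, 0.0206, 0.1178]
orientation: [-3.11, -0.157, -0.311]
contact_force: [0.3, 0.0, -0.1]
grip_width: -0.0002
```

```bash
python3 - <<'E'
from h import *
st()
R=down(.1)*Rot.from_rotvec([0,.2,0])
plan([(.432,.0205,.071),(.444,.0217,.071)],[R,R])
E
```

```text
29.1 [0.4326 0.0206 0.1178] [[0.975, 0.101, 0.197], [0.099, -0.995, 0.022], [0.198, -0.002, -0.98]] [ 0.25  0.   -0.07] -0.0002 [ 0.62  0.32 -0.92  2.31  0.6   0.5  -2.23]
[-0.02, 0.0, 0.092] [-0.001, 0.001, 0.001]
[0.004, 0.0, 0.096] [-0.001, 0.001, 0.001]
```

Reachable. I descend the rest, then push in small steps.

Call:
carry_out(offset=[[-0.008,0,0.035],[-0.015,0,0.07],[-0.02,0,0.092],[-0.02,0,0.092]], turn=[[0,0,0],[0,0,0],[0,0,0],[0,0,0]])

```text
clock: 29.5
tcp_pos: [0.4324, 0.0197, 0.0711]
orientation: [-3.112, -0.155, -0.313]
contact_force: [0.0, 0.2, -0.1]
grip_width: -0.0003
```

```bash
python3 - <<'E'
from h import *
st()
R=down(.1)*Rot.from_rotvec([0,.2,0])
X=np.array([.639,.042,0]);u=np.array([.995,.0998,0])
# contact tcp = front-14mm
for s in (-.112,-.10,-.09,-.05,-.02,0): 
    p=X+u*(s-.079); p[2]=.071; print(s,p.round(4)); plan([p],[R])
E
```

```text
29.5 [0.4324 0.0197 0.0711] [[0.975, 0.099, 0.198], [0.097, -0.995, 0.02], [0.199, -0.0, -0.98]] [ 0.03  0.24 -0.09] -0.0003 [ 0.47  0.4  -0.76  2.35  0.82  0.41 -2.45]
-0.112 [0.449  0.0229 0.071 ]
[0.033, -0.003, 0.007] [-0.0, -0.001, -0.001]
-0.1 [0.4609 0.0241 0.071 ]
[0.056, -0.003, 0.012] [-0.0, -0.001, -0.001]
-0.09 [0.4708 0.0251 0.071 ]
[0.076, -0.003, 0.016] [-0.0, -0.001, -0.001]
-0.05 [0.5106 0.0291 0.071 ]
[0.154, -0.003, 0.032] [-0.0, -0.001, -0.001]
-0.02 [0.5405 0.0321 0.071 ]
[0.213, -0.003, 0.044] [-0.0, -0.001, -0.001]
0 [0.5604 0.0341 0.071 ]
[0.252, -0.003, 0.052] [-0.0, -0.001, -0.001]
```

Push to about 20 mm beyond first contact, slowly, then check.

Call:
carry_out(offset=[[0.015,-0.003,0.003],[0.027,-0.003,0.006],[0.036,-0.003,0.008],[0.044,-0.003,0.009],[0.052,-0.003,0.011],[0.06,-0.003,0.0125],[0.068,-0.003,0.014],[0.076,-0.003,0.016]], turn=[[0,0,0],[0,0,0],[0,0,0],[0,0,0],[0,0,0],[0,0,0],[0,0,0],[0,0,0]])

```text
clock: 30.3
tcp_pos: [0.4685, 0.0242, 0.0698]
orientation: [-3.114, -0.154, -0.308]
contact_force: [-7.1, -1.2, 6.0]
grip_width: -0.0
```

```bash
python3 - <<'E'
from h import *
st();bar()
E
```

```text
30.3 [0.4685 0.0242 0.0698] [[0.976, 0.099, 0.195], [0.097, -0.995, 0.019], [0.196, 0.001, -0.981]] [-7.07 -1.2   6.05] -0.0 [ 0.45  0.45 -0.76  2.27  0.82  0.46 -2.42]
wrist 0.72 [529.9  29.1] [ 2.8 34.9] 4.6
wrist pail 0.93 [0.53  0.027 0.122]
side 0.9 [544.5  31.5] [ 32.5 117.9] 4.8
side pail 0.76 [0.537 0.062 0.102]
scene 0.8 [546.3  43.5] [ 30.3 113.6] 4.1
scene pail 0.58 [ 0.548 -0.011  0.106]
```

Call:
carry_out(offset=[[0.01,0,-0.002],[0.022,0,0],[0.036,0,0.003],[0.05,0,0.006],[0.064,0,0.009],[0.078,0,0.012],[0.09,0,0.014],[0.1,0,0.016]], turn=[[0,0,0],[0,0,0],[0,0,0],[0,0,0],[0,0,0],[0,0,0],[0,0,0],[0,0,0]])

```text
clock: 31.55
tcp_pos: [0.5207, 0.03, 0.0722]
orientation: [-3.112, -0.154, -0.312]
contact_force: [-2.3, 0.5, -1.9]
grip_width: 0.0003
```

```bash
cat >> h.py <<'E'
def stave():
    "bar ends/centre triangulated from side+scene (height shows tipping)"
    A=[];o=[];
    for c in ('side','scene'):
        f=grab(c); d=outline_of('crossbar',c)[0]; v,u=np.nonzero(d['region'])
        (x,y),_,_=cv2.minAreaRect(np.c_[u,v].astype(np.float32))
        q=f['R'].T@np.array([(x-f['cx'])/f['fx'],(y-f['cy'])/f['fy'],1]); q/=np.linalg.norm(q)
        A.append(np.eye(3)-np.outer(q,q)); o.append(-f['R'].T@f['t'])
    print('bar tri',np.linalg.solve(A[0]+A[1],A[0]@o[0]+A[1]@o[1]).round(4))
E
python3 - <<'E'
from h import *
st();bar();stave()
E
```

```text
31.55 [0.5207 0.03   0.0722] [[0.975, 0.099, 0.197], [0.097, -0.995, 0.02], [0.198, -0.0, -0.98]] [-2.3   0.55 -1.9 ] 0.0003 [ 0.44  0.51 -0.75  2.16  0.8   0.52 -2.38]
wrist 0.81 [583.6  35. ] [ 3.2 39.5] 5.6
wrist pail 0.78 [0.585 0.037 0.124]
wrist pail 0.71 [0.566 0.191 0.044]
side 0.81 [597.5  34.8] [ 33.6 116.7] 5.1
side pail 0.9 [0.588 0.068 0.102]
scene 0.44 [589.7  17.5] [ 4.1 28.6] 7.5
scene pail 0.76 [0.601 0.005 0.098]
scene pail 0.35 [0.645 0.037 0.285]Traceback (most recent call last):
  File "<stdin>", line 2, in <module>
  File "h.py", line 33, in stave
    f=grab(c); d=outline_of('crossbar',c)[0]; v,u=np.nonzero(d['region'])
                 ~~~~~~~~~~~~~~~~~~~~~~~~^^^
IndexError: list index out of range
```

Call:
carry_out(offset=[[0.01,0,0.002],[0.022,0,0.005],[0.034,0,0.007],[0.046,0,0.009],[0.056,0,0.011],[0.06,0,0.012],[0.06,0,0.012]], turn=[[0,0,0],[0,0,0],[0,0,0],[0,0,0],[0,0,0],[0,0,0],[0,0,0]])

```text
clock: 32.9
tcp_pos: [0.5511, 0.033, 0.0723]
orientation: [-3.112, -0.154, -0.312]
contact_force: [-0.6, 0.3, -0.3]
grip_width: 0.0003
```

Call:
carry_out(offset=[[0.004,0,0.001],[0.008,0,0.002],[0.012,0,0.003],[0.016,0,0.003],[0.016,0,0.003]], turn=[[0,0,0],[0,0,0],[0,0,0],[0,0,0],[0,0,0]])

```text
clock: 33.4
tcp_pos: [0.5587, 0.0337, 0.0725]
orientation: [-3.112, -0.155, -0.312]
contact_force: [-2.4, 0.0, -1.7]
grip_width: -0.0001
```

```bash
python3 - <<'E'
from h import *
st();bar()
E
```

```text
33.4 [0.5587 0.0337 0.0725] [[0.975, 0.099, 0.197], [0.097, -0.995, 0.02], [0.198, -0.0, -0.98]] [-2.39  0.02 -1.74] -0.0001 [ 0.42  0.56 -0.75  2.07  0.79  0.57 -2.35]
wrist 0.85 [621.2  38.8] [ 4.5 40.3] 6.9
wrist pail 0.97 [0.623 0.039 0.133]
wrist pail 0.28 [0.585 0.175 0.062]
side 0.67 [632.7  42.6] [ 38.5 122. ] 8.1
side pail 0.74 [0.624 0.073 0.102]
scene pail 0.88 [0.664 0.02  0.087]
```

Force is still low, so there is no rail contact yet. I creep on.

Call:
carry_out(offset=[[0.003,0,0.001],[0.006,0,0.001],[0.009,0,0.002],[0.009,0,0.002]], turn=[[0,0,0],[0,0,0],[0,0,0],[0,0,0]])

```text
clock: 34.25
tcp_pos: [0.5637, 0.0342, 0.0724]
orientation: [-3.112, -0.154, -0.312]
contact_force: [-1.1, 0.5, -0.9]
grip_width: 0.0003
```

Call:
carry_out(offset=[[0.003,0,0.001],[0.005,0,0.001],[0.007,0,0.0015],[0.007,0,0.0015]], turn=[[0,0,0],[0,0,0],[0,0,0],[0,0,0]])

```text
clock: 34.65
tcp_pos: [0.5645, 0.0343, 0.0718]
orientation: [-3.114, -0.155, -0.306]
contact_force: [-12.1, -2.5, 8.6]
grip_width: -0.0004
```

Call:
carry_out(offset=[[0.003,0,0.0],[0.004,0,0.001],[0.004,0,0.001]], turn=[[0,0,0],[0,0,0],[0,0,0]])

```text
clock: 34.95
tcp_pos: [0.5647, 0.0344, 0.0713]
orientation: [-3.116, -0.156, -0.301]
contact_force: [-18.4, -1.3, 13.3]
grip_width: -0.0001
```

TCP stalls while force rises, so the pail is on the rail. I back off, then rise and check.

Call:
carry_out(offset=[[-0.01,0,-0.002],[-0.04,0,-0.008],[-0.1,0,-0.02],[-0.16,0,-0.032],[-0.19,0,-0.045],[-0.18,0,-0.11],[-0.16,0,-0.2],[-0.14,0,-0.28]], turn=[[0,0,0],[0,0,0],[0,0,0],[0,0,0],[0,0,0],[0,0,0],[0,-0.05,0],[0,-0.1,0]])

```text
clock: 35.75
tcp_pos: [0.4728, 0.0259, 0.1981]
orientation: [-3.132, -0.158, -0.076]
contact_force: [2.2, -1.0, -0.9]
grip_width: -0.0
```

```bash
python3 - <<'E'
from h import *
st();bar()
for c in ('wrist','side','scene'):
    f=grab(c)
    for n in ('finished_pail','oil_bottle','green_dome','peg','hold_down'):
        for d in look_for(n,c)[:2]: print(c,n,round(d['score'],2),w(f,d['xyz']).round(3))
    for d in outline_of('green_dome',c)[:1]:
        v,u=np.nonzero(d['region']); print(c,'dome',ray(f,u.mean(),v.mean(),.281).round(4))
E
```

```text
35.75 [0.4728 0.0259 0.1981] [[0.994, 0.101, 0.048], [0.101, -0.995, 0.007], [0.048, -0.002, -0.999]] [ 2.24 -0.96 -0.89] -0.0 [ 0.7   0.34 -1.03  2.05  0.38  0.9  -2.01]
wrist pail 0.85 [0.6   0.041 0.053]
side 0.55 [638.   42.1] [ 36.3 119.5] 6.2
side pail 0.84 [0.625 0.062 0.103]
scene pail 0.55 [0.668 0.02  0.088]
scene pail 0.53 [ 0.737 -0.2    0.092]
wrist finished_pail 0.63 [0.575 0.189 0.085]
wrist hold_down 0.24 [0.504 0.11  0.019]
side finished_pail 0.86 [0.588 0.241 0.091]
side oil_bottle 0.83 [ 0.702 -0.178  0.079]
side green_dome 0.69 [0.63  0.05  0.279]
side peg 0.88 [ 0.533 -0.355  0.197]
side peg 0.7 [ 0.179 -0.391  0.196]
side hold_down 0.87 [ 0.536 -0.355  0.196]
side hold_down 0.75 [ 0.182 -0.386  0.199]
side dome [0.6352 0.0464 0.281 ]
scene finished_pail 0.64 [0.654 0.225 0.105]
scene oil_bottle 0.85 [ 0.737 -0.199  0.091]
scene green_dome 0.68 [0.645 0.038 0.286]
scene peg 0.92 [ 0.533 -0.367  0.193]
scene peg 0.73 [ 0.19  -0.391  0.195]
scene hold_down 0.82 [ 0.189 -0.39   0.196]
scene hold_down 0.66 [ 0.529 -0.366  0.2  ]
scene dome [0.6413 0.0403 0.281 ]
```

```bash
python3 - <<'E'
from h import *
for c in ('side','scene'):
    f=grab(c); hsv=cv2.cvtColor(f['pixels'],cv2.COLOR_RGB2HSV)
    m=((hsv[...,0]<5)|(hsv[...,0]>174))&(hsv[...,1]>190)&(hsv[...,2]>70)
    v,u=np.nonzero(m); P=np.array([ray(f,a,b,.196) for a,b in zip(u,v)])[:,:2]
    k=np.linalg.norm(P-[.515,-.362],axis=1)<.075; P=P[k].astype(np.float32)
    print(c,len(P)); l=cv2.fitLine(P,cv2.DIST_HUBER,0,.01,.01).ravel(); print('yaw',np.arctan(l[1]/l[0]),l[2:],P[:,0].min(),P[:,0].max())
st()
r.hand_in()
E
```

```text
side 179
yaw 0.0763833 [ 0.5179774  -0.36028334] 0.4582932 0.5717878
scene 178
yaw 0.004749173 [ 0.5133084 -0.3669232] 0.46556023 0.5770283
37.35 [0.4729 0.0251 0.1956] [[0.994, 0.099, 0.049], [0.099, -0.995, 0.005], [0.05, -0.0, -0.999]] [-0.25 -0.5   0.11] 0.0002 [ 0.69  0.34 -1.03  2.06  0.39  0.89 -2.02]
the job is handed in; nothing more can be done
```

The pail stands home against the stop rail under the green dome, and the job was handed in at about 37 s of the 67 s allowed. No verdict was reported.

**What I did:** I swung the red arm to its stop and lifted the pail by its crossbar. I set it down in the empty bay with a firm contact reading and let go. I then re-gripped it twice, to move it back and to turn it a quarter turn. After that I pushed it back with closed fingers until the tool stalled at 18 N against the rail.

**Last checks:**
- **Pail position:** the crossbar centre measured (0.638, 0.042) in the side view. The dome is at about (0.638, 0.043), the mean of the side and scene views.
- **Red arm:** its measured angle puts the joint at about 1.5 rad, using my estimate of the stand's orientation.
- **Finished pail and bottle:** in the side view the finished pail is within about 1 mm of its starting measurement and the bottle within about 3 mm. The scene view put the finished pail at (0.654, 0.225), but it was never cleanly detected there at the start.

**What went wrong or is uncertain:**
- My first two push approaches failed: a low tilted push hit joint limits, and a push with the jaws open would have pressed the pail too high. I dropped both before touching the pail, and the quarter turn was the way round it.
- I had used all 12 views by then, so the push home and the final state were checked only by numbers and forces.
- My height check for tipping did not work because the lamp bar hid the crossbar. That the pail stands upright rests on its crossbar position and on the gripper body staying just above the rim during the push.

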